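Pass the vial rack through the drop gate

ROBOT

A 6-joint arm with a two-finger parallel gripper is mounted at the origin on the work surface. World frame = base frame: x ahead of the robot, y to its left, z up, the work surface at z = 0. Lengths are in m, angles in degrees, forces in N, time in s.
With the tool pointing down it reaches from about 0.3 to 0.75 m from the base axis. Payload 8.5 kg.
Tool frame: the origin (TCP) lies on the centre line of the jaws, within the pads' length; the fingertips stand 19 mm ahead of it and the grasp point (between the pads) is the TCP; z points along the fingers, x is the direction in which the jaws open and shut, and the axes are right-handed (so a half turn about z gives the same grasp; the last joint's range is limited). The gripper opens to 85 mm and grips with 20 to 120 N. Pads are 22 mm wide; open, the fingers measure 114 mm over their backs; the gripper's body (76 mm by 85 mm) begins 54 mm behind the grasp point. The pads swing forward as they close: fully open they stand 13 mm farther back than shut.
Start: joints at [-86.018, 21.807, 74.336, -0, 83.858, -12.336], TCP at [0.155, -0.528, 0.25] pointing down, gripper open.
Joint ranges: [-178.18, 178.18], [-50.72, 133.34], [12.68, 142.11], [-81.47, 261.47], [9.98, 163.14], [-165.26, 165.26]. Speed limits (degrees/s): [136.94, 136.94, 180, 180, 180, 180].

INTERFACE

Orientations are given as a 3x3 rotation matrix whose columns are the frame's x, y, z axes.
In Python, from rig import env, cams, order gives the robot as it stands.
- The arm moves only by the tool step_arm, never from a script. Its argument "steps" is a list of rows, each an object with "xyz": the shift along the tool's x, y, z normalised to -1 to 1, where 1 is 0.04 m, a list of three; "turn": the turn, a rotation vector about the tool's x, y, z normalised to -1 to 1, where 1 is 0.08 rad, a list of three; "gripper": the gripper command: -1 is shut, 1 is fully open, values between are in proportion. A call has 1 to 20 rows; each row shifts and turns the commanded pose from where the row before left it, along the tool's axes as they then stand; what a row does not reach is not made up. A row lasts 1/12 s, in which the tool goes at most 41.7 mm and 7.16 degrees, less where a joint would pass 70% of its speed; a pose out of reach is approached as far as the arm can. A call with a number of a shift or a turn outside -1 to 1 is refused whole. A call with a gripper value outside its range is refused whole. The fingers move at their own pace and stop on an object; "squeeze" is the grip in N (left out, the last holds). Time passes only in rows, so rows that do not move let the fingers close. It gives the time, the measured TCP pose, the force and the opening at its end, in the units of the state.
- env.observe(): the state, without advancing time (a new reading comes with each control period).
- cams.get_image(name): name is "scene" or "top"; returns (picture, depth): 420x560x3 uint8, red, green, blue; 420x560 float32, m along the optical axis (not along the pixel's ray), 0 where there is no reading.
- cams.camera_info(name): a dict with "fx", "fy", "cx", "cy" (pixels), "k1" (the pictures are not rectified: a ray, as slopes to the right and down, at radius r is drawn at 1 + k1 r^2 times it, then the intrinsics apply), "extrinsics" (4x4, takes a point from camera to world coordinates). Camera axes: x right, y down, z forward; pixel columns grow to the right and rows downward; lengths in m; the calibration is good to about 2 mm. A picture is of the moment at which its call begins. camera_info takes no time and is no camera call.
- order.close_job(): hands the job in, once; it reports no verdict.
The state is a dict: "time_s": time; "q": joint angles; "qvel": joint speeds; "joint_efforts": joint torques, N m; "position": TCP position; "tool_rot": TCP orientation; "ft_force": force on the tool from outside, world axes, zero at the start; "wrist_torque": the same for the moment, N m; "grip_width": finger opening in m.
Only numpy, scipy, OpenCV 4.12 (cv2) and the standard library are available. Lean on these libraries where they do the work, as an engineer would, in place of code of your own. Each camera call takes 0.05 s, during which the arm holds its last target. There are 200 camera calls.

TASK

Press the long red plate beside the chute down with one fingertip so that the red gate drops out of the way, and keep holding it down while another finger pushes the rack of scent vials along the chute, past the gate and home against the black end stop. Then let go so that the gate springs up fully behind the rack. Only push the rack, never lift it; do not let the gate touch the rack, and leave the bottles and the glass of paper strips standing where they are.

Things in the scene. Friction and masses are not known exactly. Their poses are not given: they have to be found in the camera images.
- chute: Fixed aluminium chute on a white base plate. Origin: table level, on the centreline, in the gate's plane; +y is the way the rack travels, +x points sideways to the red plate, z up; turned up to 0.3 rad. Floor 45 mm above the table, y = -235 to 150 mm, 14 mm gap at y = 0 for the gate. Side walls 5 mm thick, inner faces at x = -22.5 and 22.5 mm, tops 60 mm above the table.
- stop_face (a point): Centre of the face of the black rubber end stop that closes the chute's far end, at x = 0, y = 140 mm of the chute, 65 mm above the table. The stop reaches from 40 to 90 mm above the table.
- gate: Red gate, one rigid piece: a finger plate beside the chute and a blade across it, hinged to the chute about a line along y at x = 113 mm, 66 mm above the table (origin, at y = 0). A spring holds it shut; nothing latches. Pressed at x = 68 mm it takes about 3 N to start and 6 N to reach its hard stop (fully open, 0.35 rad), that point sinking 15 mm.
- plate_mid (a point): Point on top of the red finger plate, at chute y = -93 mm and x = 68 mm: 84 mm above the table when shut, 69 mm when fully pressed. The plate is 6 mm thick and spans chute y = -228 to 42 mm; fully pressed it is level and spans x = 37 to 105 mm; shut, it slopes up towards the chute by 0.35 rad.
- blade_top (a point): Middle of the upper edge of the gate's blade, at chute y = 0: 77 mm above the table when shut, 37 mm (8 mm under the chute floor) when fully open. The blade is 8 mm thick (y = -4 to 4 mm), 50 mm across, and moves only in the plane y = 0.
- rack: Loose white rack lying lengthwise in the chute short of the gate, 40 (x) x 120 (y) mm, 0.2 to 0.45 kg, axes as the chute's. Origin: centre of its underside. Body 26 mm high; at the rear (y = -60 mm) an upright blue push plate, full width, 7 mm thick, 46 mm high. Four vials, fixed in it, at y = -30 to 52 mm, reach 58 mm. Home: origin at chute y = 80 mm, front touching the end stop.
- amber_bottle: Bystander: amber glass bottle, 38 mm wide, 80 mm high; origin at the centre of its base.
- wash_bottle: Bystander: white squeeze bottle with a bent spout, 58 mm wide, 163 mm high; origin at the centre of its base.
- blotter_glass: Bystander: drinking glass with paper strips, 54 mm wide, about 110 mm high with the strips; origin at the centre of its base.
- green_bottle: Bystander: green glass bottle, 34 mm wide, 70 mm high; origin at the centre of its base.
Things that resemble listed ones, but are neither listed nor needed, are in the scene too. What is shaped like the rack but purple or yellow is not meant.

How it is judged:
By the outcome, as a careful person would: the job done as asked, in the order asked, and still so for the second after the job is handed in, with the robot touching nothing.
It also fails if it takes over 48 s, if anything falls off the work surface, if the arm or the gripper's body presses on something with over 40 N, if the wrist force passes 120 N, or if a joint passes its speed limit or range.

## Working session

There is one attempt and no reset: what is moved stays moved. The work goes in short steps, Python scripts to look and compute and a tool call to move; the robot and the scene stay as the last step left them, time stands still between calls to the robot, and variables do not carry over. Pictures are saved under pics/ and viewed, about 8 in all and at most 12, crops included, and the job is handed in when it is done.

Besides the shell and the picture viewer there is one more tool, called after "Emit:" as name(argument=value, ...), one argument or row to a line, values as JSON. step_arm: Moves the arm, as the interface text tells. Scaled input: -1 to 1 covers 0.04 m each way for a shift and 0.08 rad each way for a turn. Its arguments: {"type":"object","properties":{"steps":{"type":"array"},"squeeze":{"type":"number"}},"required":["steps"]}

```bash
ls; mkdir -p pics; cat > h.py <<'E'
import numpy as np, cv2
from rig import env, cams, order
def save(name,fn):
    im,d=cams.get_image(name); cv2.imwrite('pics/'+fn+'.png',im[:,:,::-1]); np.savez('pics/'+fn+'.npz',im=im,d=d); return im,d
def ray(name,uv):
    c=cams.camera_info(name); K=np.array([[c['fx'],0,c['cx']],[0,c['fy'],c['cy']],[0,0,1.]])
    p=cv2.undistortPoints(np.array(uv,float).reshape(-1,1,2),K,np.array([c['k1'],0,0,0.]),).reshape(-1,2)
    E=np.array(c['extrinsics']); r=np.c_[p,np.ones(len(p))]@E[:3,:3].T
    return E[:3,3],r
def onz(name,uv,z):
    o,r=ray(name,uv); return o+r*((z-o[2])/r[:,2])[:,None]
def withd(name,uv,d):
    o,r=ray(name,uv); uv=np.array(uv,int).reshape(-1,2); return o+r*d[uv[:,1],uv[:,0]][:,None]
E
python3 - <<'E'
from h import *
save('scene','s0');save('top','t0')
for n in('scene','top'):print(cams.camera_info(n))
s=env.observe();print(s)
E
```

```text
pics
{'fx': 461.3266474552831, 'fy': 461.3266474552831, 'cx': 282.0160634346973, 'cy': 213.6408398944996, 'k1': -0.019795693842448597, 'extrinsics': array([[-0.35867067,  0.75415463, -0.55009649,  1.09969027],
       [ 0.93346129,  0.29123574, -0.20936037,  0.22671349],
       [ 0.00231767, -0.5885852 , -0.80843187,  0.83336811],
       [ 0.        ,  0.        ,  0.        ,  1.        ]])}
{'fx': 462.597069250478, 'fy': 462.597069250478, 'cx': 271.89429127764424, 'cy': 212.46510133227198, 'k1': -0.04518046025840571, 'extrinsics': array([[-0.02516036, -0.99633559,  0.08174569,  0.46819217],
       [-0.99960562,  0.02609437,  0.0103774 ,  0.00321685],
       [-0.01247248, -0.08145235, -0.99659919,  1.19577128],
       [ 0.        ,  0.        ,  0.        ,  1.        ]])}
{'time_s': 0.1, 'q': array([-8.60184168e+01,  2.18371730e+01,  7.43793454e+01, -4.20927660e-04,
        8.38575730e+01, -1.23360690e+01]), 'qvel': array([ 0.04704396, -0.11483977, -0.29253221, -0.0602203 ,  0.07492776,
        0.1255905 ]), 'joint_efforts': array([ 2.92307348e-03, -4.49221945e+01, -2.31659210e+01, -1.86899852e-04,
        3.69501708e-03,  6.78084533e-06]), 'position': array([ 0.1545059 , -0.52760569,  0.24977937]), 'tool_rot': array([[ 2.80963100e-01, -9.59718567e-01, -9.70769448e-05],
       [-9.59717738e-01, -2.80962988e-01,  1.28951088e-03],
       [-1.26484256e-03, -2.69138509e-04, -9.99999164e-01]]), 'ft_force': array([ 0.28056505, -0.98075031, -0.46856971]), 'wrist_torque': array([ 0.01331008,  0.00770156, -0.02290932]), 'grip_width': 0.08523229252689364}
```

View pics/s0.png

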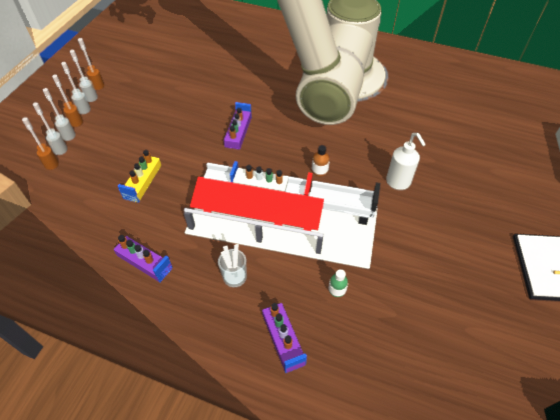

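View pics/t0.png

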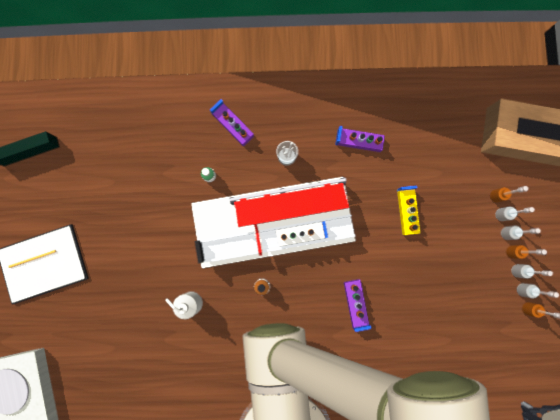

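The white rack with the blue plate lies in the chute, with the push plate at scene (234,172) and top (325,230). The gate blade is at top (258,240) and the stop at top (199,252).

Lookalikes in the top view are purple racks at (232,122), (361,139) and (357,305), and a yellow rack at (409,211). The one I want is the white rack at (300,233). Next I'll measure the red plate, rack and stop.

```bash
cat > m.py <<'E'
from h import *
def red(im):
    h=cv2.cvtColor(im,cv2.COLOR_RGB2HSV); return (((h[...,0]<6)|(h[...,0]>174))&(h[...,1]>180)&(h[...,2]>120)).astype(np.uint8)
def blue(im):
    h=cv2.cvtColor(im,cv2.COLOR_RGB2HSV); return ((abs(h[...,0].astype(int)-110)<12)&(h[...,1]>130)&(h[...,2]>80)).astype(np.uint8)
E
python3 - <<'E'
from m import *
for n,f in(('scene','s0'),('top','t0')):
    z=np.load(f'pics/{f}.npz'); im,d=z['im'],z['d']
    m=red(im); k,l,st,c=cv2.connectedComponentsWithStats(m); print(n,'red',[(list(s),) for s in st[1:] if s[4]>15])
    i=1+np.argmax(st[1:,4]); cs=max(cv2.findContours(cv2.morphologyEx((l==i).astype(np.uint8),cv2.MORPH_OPEN,np.ones((9,9))),0,2)[0],key=cv2.contourArea)
    ap=cv2.approxPolyDP(cs,6,True).reshape(-1,2); print(ap.tolist())
    print((withd(n,ap,d)*1000).round())
    b=blue(im); k,l,st,c=cv2.connectedComponentsWithStats(b); print('blue',[list(s) for s in st[1:] if s[4]>10])
z=np.load('pics/t0.npz');im=z['im'][160:320,160:380]
cv2.imwrite('pics/c0.png',cv2.resize(im[:,:,::-1],None,fx=3.6,fy=3.6,interpolation=cv2.INTER_CUBIC))
E
```

```text
scene red [([np.int32(190), np.int32(172), np.int32(133), np.int32(58), np.int32(4098)],)]
[[196, 181], [191, 207], [317, 228], [321, 199]]
[[ 517. -212.   -0.]
 [ 589. -188.   -1.]
 [ 589.  107.   72.]
 [ 533.   96.   93.]]
blue [[np.int32(40), np.int32(30), np.int32(38), np.int32(32), np.int32(373)], [np.int32(236), np.int32(102), np.int32(15), np.int32(9), np.int32(102)], [np.int32(230), np.int32(162), np.int32(8), np.int32(19), np.int32(74)], [np.int32(118), np.int32(184), np.int32(18), np.int32(16), np.int32(162)], [np.int32(153), np.int32(256), np.int32(18), np.int32(26), np.int32(256)], [np.int32(284), np.int32(354), np.int32(22), np.int32(18), np.int32(174)]]
top red [([np.int32(234), np.int32(183), np.int32(115), np.int32(71), np.int32(2784)],)]
[[342, 185], [241, 200], [238, 223], [345, 207]]
[[ 623. -158.   73.]
 [ 593.   90.   71.]
 [ 535.   96.   94.]
 [ 567. -160.   97.]]
blue [[np.int32(210), np.int32(100), np.int32(13), np.int32(13), np.int32(68)], [np.int32(336), np.int32(126), np.int32(6), np.int32(19), np.int32(66)], [np.int32(398), np.int32(186), np.int32(19), np.int32(4), np.int32(49)], [np.int32(323), np.int32(222), np.int32(5), np.int32(16), np.int32(37)], [np.int32(354), np.int32(325), np.int32(17), np.int32(7), np.int32(67)]]
```

View pics/c0.png

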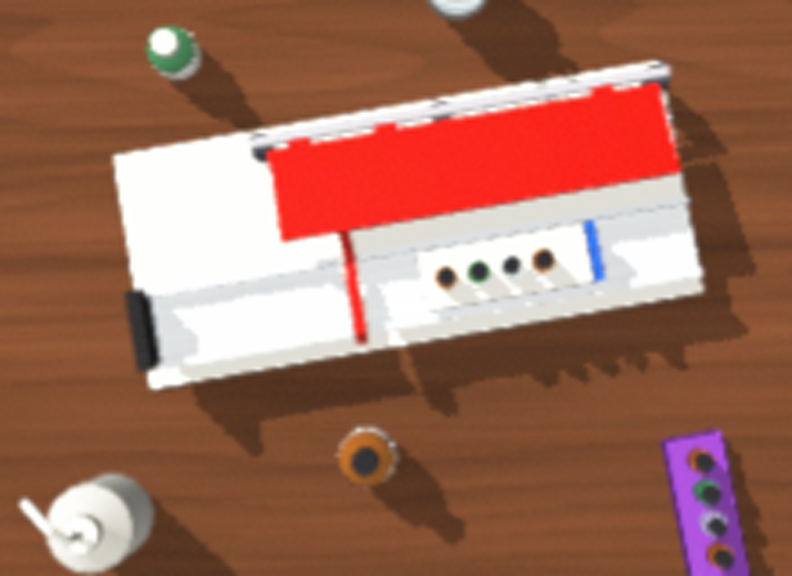

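The close crop confirms the choice: a white rack with a blue plate at its rear (595,250 in the crop), the gate blade at (354,288) and the stop face at about (152,330). Now I'll fit the chute frame.

```bash
cat > fit.py <<'E'
from m import *
pc=np.array([[661,83],[680,172],[283,241],[268,152],[354.5,287.5],[151,330]])
ch=np.array([[106.5,-228,71.6],[42.7,-228,94.9],[42.7,42,94.9],[106.5,42,71.6],[0,0,77],[0,140,90]])/1000
def cr(p): return (np.array(p,float)+.5)/3.6-.5+160
W=np.array([onz('top',cr(p),c[2])[0] for p,c in zip(pc,ch)])
a=ch[:,:2]-ch[:,:2].mean(0); b=W[:,:2]-W[:,:2].mean(0)
th=np.arctan2((a[:,0]*b[:,1]-a[:,1]*b[:,0]).sum(),(a*b).sum())
R=np.array([[np.cos(th),-np.sin(th)],[np.sin(th),np.cos(th)]]); t=W[:,:2].mean(0)-R@ch[:,:2].mean(0)
E
python3 - <<'E'
from fit import *
print('yaw',th,'t',t); print('resid mm',((ch[:,:2]@R.T+t-W[:,:2])*1000).round(1))
def tc(p,z,n='top'): return ((onz(n,p,z)[:,:2]-t)@R*1000).round(1)
q=cr([[585,222],[597,221],[593,281],[604,279]])
print('blue plate',tc(q,.091))
# scene check
z=np.load('pics/s0.npz')
m=red(z['im']); ys,xs=np.nonzero(m)
print('scene corners plate',tc([[193,180],[190,208.5],[319,229.5],[323,199]],.0949)[[0,3]],tc([[190,208.5],[319.5,229]],.0716,'scene'),tc([[195,179.5],[323,199]],.0949,'scene'))
b=blue(z['im']);b[:160]=0;b[182:]=0;b[:,:228]=0;b[:,240:]=0;ys,xs=np.nonzero(b);print('scene blue px',xs.min(),xs.max(),ys.min(),ys.max(),tc([[xs.mean(),ys.mean()]],.082,'scene'))
for n,p,zz in(('amber',[366,460],.08),('wash',[80,535],.13),('green',[164,42],.07),('glass',[458,5],.08)): print(n,tc(cr([p]),zz))
T=R@[.028,-.16]+t; print('e.g. TCP for chute(28,-160)',T)
E
```

```text
yaw 0.14638224694908014 t [0.49114507 0.0488515 ]
resid mm [[ 0.8  0.5]
 [ 0.9 -1.9]
 [ 0.4  0.9]
 [ 1.5 -0.8]
 [-4.2 -1. ]
 [ 0.5  2.3]]
blue plate [[  20.4 -158.4]
 [  19.7 -166.3]
 [ -19.  -156.6]
 [ -18.9 -164. ]]
scene corners plate [[ 171.7  130.3]
 [  72.5 -169.6]] [[ 115.4 -220.1]
 [ 106.9   48.9]] [[  56.8 -225.7]
 [  48.8   44.3]]
scene blue px 230 237 162 180 [[   4.  -158.8]]
amber [[-110.   12.]]
wash [[-122.5  196.8]]
green [[192.4 101.1]]
glass [[ 180.8 -101.2]]
e.g. TCP for chute(28,-160) [ 0.54218322 -0.10535325]
```

Emit:
step_arm(
  steps=[
    {"xyz": [0, 0, 0], "turn": [0, 0, -0.995], "gripper": 0},
    {"xyz": [0, 0, 0], "turn": [0, 0, -0.995], "gripper": 0},
    {"xyz": [0, 0, 0], "turn": [0, 0, -0.995], "gripper": 0},
    {"xyz": [0, 0, 0], "turn": [0, 0, -0.995], "gripper": 0},
    {"xyz": [0, 0, 0], "turn": [0, 0, -0.995], "gripper": 0},
    {"xyz": [0, 0, 0], "turn": [0, 0, -0.995], "gripper": 0},
    {"xyz": [0, 0, 0], "turn": [0, 0, -0.995], "gripper": 0},
    {"xyz": [0, 0, 0], "turn": [0, 0, -0.995], "gripper": 0},
    {"xyz": [0, 0, 0], "turn": [0, 0, -0.995], "gripper": 0},
    {"xyz": [0, 0, 0], "turn": [0, 0, -0.995], "gripper": 0},
    {"xyz": [0, 0, 0], "turn": [0, 0, -0.995], "gripper": 0},
    {"xyz": [0, 0, 0], "turn": [0, 0, -0.995], "gripper": 0},
    {"xyz": [0, 0, 0], "turn": [0, 0, -0.995], "gripper": 0},
    {"xyz": [0, 0, 0], "turn": [0, 0, -0.995], "gripper": 0},
    {"xyz": [0, 0, 0], "turn": [0, 0, -0.995], "gripper": 0},
    {"xyz": [0, 0, 0], "turn": [0, 0, -0.995], "gripper": 0},
    {"xyz": [0, 0, 0], "turn": [0, 0, -0.995], "gripper": 0},
    {"xyz": [0, 0, 0], "turn": [0, 0, -0.995], "gripper": 0},
  ],
)

```text
time_s: 1.6
position: [0.1545, -0.5277, 0.2499]
tool_rot: [[0.989, 0.15, -0.0], [0.15, -0.989, 0.001], [0.0, -0.001, -1.0]]
ft_force: [0.1, 0.2, 0.1]
grip_width: 0.0428
```

Emit:
step_arm(
  steps=[
    {"xyz": [0.742, -0.552, 0], "turn": [0, 0, 0], "gripper": 0},
    {"xyz": [0.742, -0.552, 0], "turn": [0, 0, 0], "gripper": 0},
    {"xyz": [0.742, -0.552, 0], "turn": [0, 0, 0], "gripper": 0},
    {"xyz": [0.742, -0.552, 0], "turn": [0, 0, 0], "gripper": 0},
    {"xyz": [0.742, -0.552, 0], "turn": [0, 0, 0], "gripper": 0},
    {"xyz": [0.742, -0.552, 0], "turn": [0, 0, 0], "gripper": 0},
    {"xyz": [0.742, -0.552, 0], "turn": [0, 0, 0], "gripper": 0},
    {"xyz": [0.742, -0.552, 0], "turn": [0, 0, 0], "gripper": 0},
    {"xyz": [0.742, -0.552, 0], "turn": [0, 0, 0], "gripper": 0},
    {"xyz": [0.742, -0.552, 0], "turn": [0, 0, 0], "gripper": 0},
    {"xyz": [0.742, -0.552, 0], "turn": [0, 0, 0], "gripper": 0},
    {"xyz": [0.742, -0.552, 0], "turn": [0, 0, 0], "gripper": 0},
    {"xyz": [0.742, -0.552, 0], "turn": [0, 0, 0], "gripper": 0},
    {"xyz": [0.742, -0.552, 0], "turn": [0, 0, 0], "gripper": 0},
    {"xyz": [0.742, -0.552, 0], "turn": [0, 0, 0], "gripper": 0},
    {"xyz": [0, 0, 0], "turn": [0, 0, 0], "gripper": 0},
    {"xyz": [0, 0, 0], "turn": [0, 0, 0], "gripper": 0},
  ],
)

```text
time_s: 3.02
position: [0.5471, -0.1336, 0.2496]
tool_rot: [[0.989, 0.149, -0.001], [0.149, -0.989, 0.0], [-0.001, -0.001, -1.0]]
ft_force: [-0.2, -0.4, -0.4]
grip_width: 0.043
```

Emit:
step_arm(
  steps=[
    {"xyz": [0, 0, 0.8], "turn": [0, 0, 0], "gripper": 0},
    {"xyz": [0, 0, 0.8], "turn": [0, 0, 0], "gripper": 0},
    {"xyz": [0, 0, 0.8], "turn": [0, 0, 0], "gripper": 0},
    {"xyz": [0, 0, 0.475], "turn": [0, 0, 0], "gripper": 0},
    {"xyz": [0, 0, 0], "turn": [0, 0, 0], "gripper": 0},
    {"xyz": [0, 0, 0], "turn": [0, 0, 0], "gripper": 0},
  ],
)

```text
time_s: 3.52
position: [0.5459, -0.1359, 0.1353]
tool_rot: [[0.989, 0.145, -0.001], [0.145, -0.989, 0.001], [-0.001, -0.001, -1.0]]
ft_force: [0.1, -0.1, 0.4]
grip_width: 0.0431
```

```bash
python3 - <<'E'
from fit import *
a,_=save('scene','s1');b,_=save('top','t1')
s=env.observe();print(s['position'],((s['position'][:2]-t)@R*1000).round(1),s['ft_force'],np.arctan2(s['tool_rot'][1,0],s['tool_rot'][0,0])-th)
A=cv2.resize(a[110:290,150:400,::-1],None,fx=3,fy=3,interpolation=cv2.INTER_CUBIC);cv2.imwrite('pics/c1.png',A)
E
```

```text
[ 0.54692058 -0.13593516  0.13702003] [  28.2 -190.9] [ 0.62132015  0.38011863 -0.39876608] -0.0003792366367937894
```

View pics/c1.png

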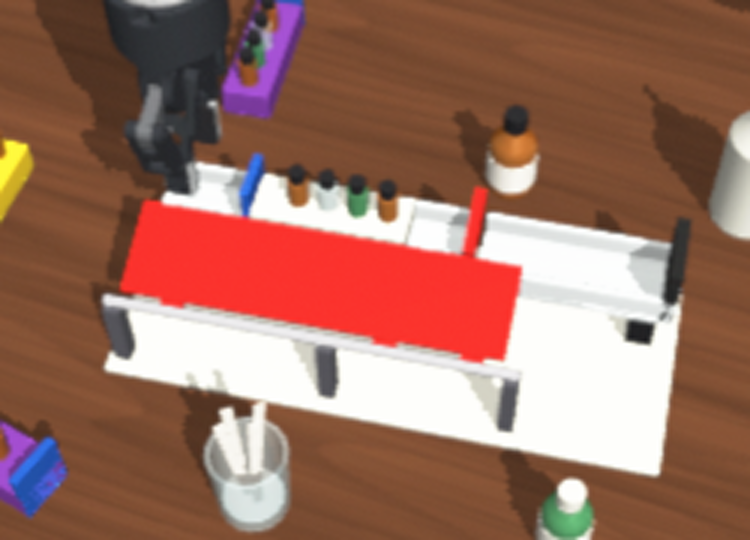

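The fingers are behind the blue plate (252,185 in the crop), and the near fingertip is at about (180,188). I'll check that tip against where it should be.

```bash
python3 - <<'E'
from fit import *
for zz in(.118,.124,.13): print(zz,((onz('scene',(np.array([[180,190],[205,140]])/3+[150,110]),zz)[:,:2]-t)@R*1000).round(1))
b=np.load('pics/t1.npz')['im']
cv2.imwrite('pics/c2.png',cv2.resize(b[160:300,220:400,::-1],None,fx=4,fy=4,interpolation=cv2.INTER_CUBIC))
E
```

```text
0.118 [[  52.2 -191.3]
 [   4.  -188.5]]
0.124 [[  57.1 -189. ]
 [   9.2 -186.2]]
0.13 [[  61.9 -186.7]
 [  14.5 -183.9]]
```

View pics/c2.png

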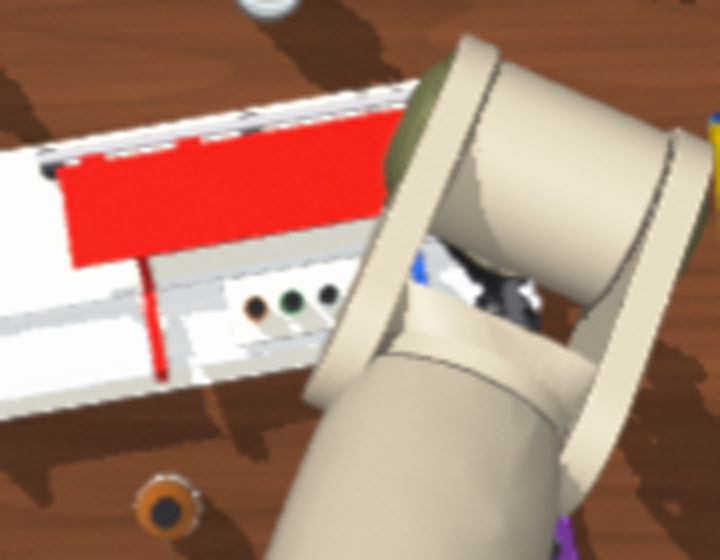

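The tips agree with the expected position (x about 55 and 5, y about -190). The purple edge in the top view is below and clear. Now I'll press, watching the force.

Emit:
step_arm(
  steps=[
    {"xyz": [0, 0, 0.3], "turn": [0, 0, 0], "gripper": 0},
    {"xyz": [0, 0, 0.3], "turn": [0, 0, 0], "gripper": 0},
    {"xyz": [0, 0, 0.1], "turn": [0, 0, 0], "gripper": 0},
    {"xyz": [0, 0, 0], "turn": [0, 0, 0], "gripper": 0},
    {"xyz": [0, 0, 0], "turn": [0, 0, 0], "gripper": 0},
  ],
)

```text
time_s: 4.03
position: [0.547, -0.1354, 0.1086]
tool_rot: [[0.989, 0.146, 0.002], [0.146, -0.989, -0.001], [0.002, 0.001, -1.0]]
ft_force: [-0.3, 0.4, 2.7]
grip_width: 0.0424
```

Emit:
step_arm(
  steps=[
    {"xyz": [0, 0, 0.1], "turn": [0, 0, 0], "gripper": 0},
    {"xyz": [0, 0, 0.1], "turn": [0, 0, 0], "gripper": 0},
    {"xyz": [0, 0, 0], "turn": [0, 0, 0], "gripper": 0},
    {"xyz": [0, 0, 0], "turn": [0, 0, 0], "gripper": 0},
  ],
)

```text
time_s: 4.37
position: [0.5467, -0.1352, 0.0994]
tool_rot: [[0.989, 0.146, 0.0], [0.146, -0.989, -0.0], [0.0, 0.0, -1.0]]
ft_force: [-0.3, -1.2, 2.0]
grip_width: 0.0426
```

Emit:
step_arm(
  steps=[
    {"xyz": [0, 0, 0.1], "turn": [0, 0, 0], "gripper": 0},
    {"xyz": [0, 0, 0.1], "turn": [0, 0, 0], "gripper": 0},
    {"xyz": [0, 0, 0], "turn": [0, 0, 0], "gripper": 0},
    {"xyz": [0, 0, 0], "turn": [0, 0, 0], "gripper": 0},
  ],
)

```text
time_s: 4.7
position: [0.5464, -0.1351, 0.091]
tool_rot: [[0.989, 0.146, -0.001], [0.146, -0.989, 0.0], [-0.001, -0.0, -1.0]]
ft_force: [-0.3, -0.7, 3.4]
grip_width: 0.0427
```

Emit:
step_arm(
  steps=[
    {"xyz": [0, 0, 0.1], "turn": [0, 0, 0], "gripper": 0},
    {"xyz": [0, 0, 0], "turn": [0, 0, 0], "gripper": 0},
    {"xyz": [0, 0, 0], "turn": [0, 0, 0], "gripper": 0},
  ],
)

```text
time_s: 4.95
position: [0.5465, -0.1351, 0.0871]
tool_rot: [[0.989, 0.146, -0.0], [0.146, -0.989, 0.0], [-0.0, -0.0, -1.0]]
ft_force: [-1.6, -2.4, 3.3]
grip_width: 0.0426
```

Emit:
step_arm(
  steps=[
    {"xyz": [0, 0, 0.05], "turn": [0, 0, 0], "gripper": 0},
    {"xyz": [0, 0, 0], "turn": [0, 0, 0], "gripper": 0},
    {"xyz": [0, 0, 0], "turn": [0, 0, 0], "gripper": 0},
  ],
)

```text
time_s: 5.2
position: [0.5465, -0.1351, 0.0859]
tool_rot: [[0.989, 0.146, 0.0], [0.146, -0.989, -0.0], [0.0, 0.0, -1.0]]
ft_force: [-3.4, -0.7, 8.1]
grip_width: 0.0429
```

Emit:
step_arm(
  steps=[
    {"xyz": [0, 0, 0.05], "turn": [0, 0, 0], "gripper": 0},
    {"xyz": [0, 0, 0], "turn": [0, 0, 0], "gripper": 0},
    {"xyz": [0, 0, 0], "turn": [0, 0, 0], "gripper": 0},
  ],
)

```text
time_s: 5.45
position: [0.5467, -0.1351, 0.0853]
tool_rot: [[0.989, 0.147, 0.002], [0.147, -0.989, -0.001], [0.002, 0.001, -1.0]]
ft_force: [-6.6, 1.0, 21.0]
grip_width: 0.0428
```

```bash
python3 - <<'E'
from fit import *
a,_=save('scene','s2');s=env.observe();print(s['position'],((s['position'][:2]-t)@R*1000).round(1),s['ft_force'])
cv2.imwrite('pics/c3.png',cv2.resize(a[110:290,150:400,::-1],None,fx=3,fy=3,interpolation=cv2.INTER_CUBIC))
E
```

```text
[ 0.54667831 -0.1351018   0.0852489 ] [  28.1 -190.1] [-7.04696242  0.13283544 21.0009983 ]
```

View pics/c3.png

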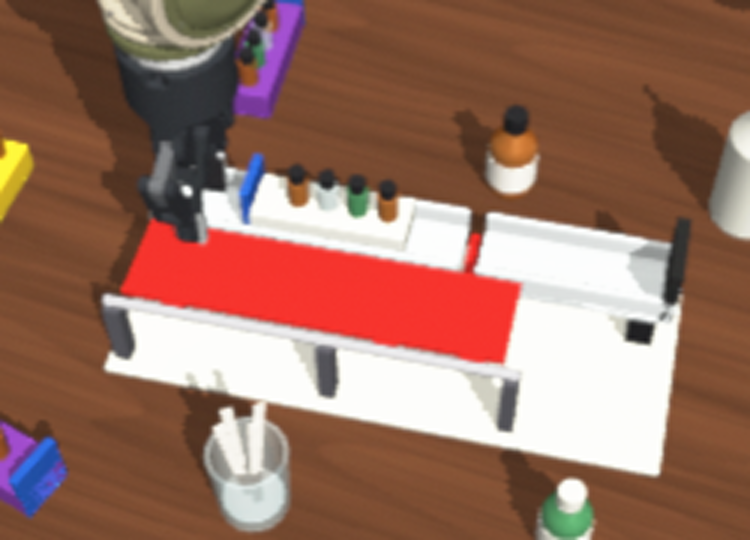

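The blade at (473,250) has dropped below the floor, the plate is level and at its hard stop (21 N). The rack hasn't moved. Now I'll push along tool -y.

Emit:
step_arm(
  steps=[
    {"xyz": [0, -0.08, 0], "turn": [0, 0, 0], "gripper": 0},
    {"xyz": [0, -0.08, 0], "turn": [0, 0, 0], "gripper": 0},
    {"xyz": [0, -0.08, 0], "turn": [0, 0, 0], "gripper": 0},
    {"xyz": [0, -0.08, 0], "turn": [0, 0, 0], "gripper": 0},
    {"xyz": [0, -0.08, 0], "turn": [0, 0, 0], "gripper": 0},
    {"xyz": [0, -0.08, 0], "turn": [0, 0, 0], "gripper": 0},
    {"xyz": [0, -0.08, 0], "turn": [0, 0, 0], "gripper": 0},
    {"xyz": [0, -0.08, 0], "turn": [0, 0, 0], "gripper": 0},
    {"xyz": [0, -0.08, 0], "turn": [0, 0, 0], "gripper": 0},
    {"xyz": [0, -0.08, 0], "turn": [0, 0, 0], "gripper": 0},
  ],
)

```text
time_s: 6.33
position: [0.5443, -0.1058, 0.0855]
tool_rot: [[0.989, 0.146, 0.008], [0.146, -0.989, -0.006], [0.007, 0.007, -1.0]]
ft_force: [1.4, -10.2, 14.0]
grip_width: 0.0429
```

Emit:
step_arm(
  steps=[
    {"xyz": [0, -0.1, 0.02], "turn": [0, 0, 0], "gripper": 0},
    {"xyz": [0, -0.1, 0], "turn": [0, 0, 0], "gripper": 0},
    {"xyz": [0, -0.1, 0], "turn": [0, 0, 0], "gripper": 0},
    {"xyz": [0, -0.1, 0], "turn": [0, 0, 0], "gripper": 0},
    {"xyz": [0, -0.1, 0], "turn": [0, 0, 0], "gripper": 0},
    {"xyz": [0, -0.1, 0], "turn": [0, 0, 0], "gripper": 0},
    {"xyz": [0, -0.1, 0], "turn": [0, 0, 0], "gripper": 0},
    {"xyz": [0, -0.1, 0], "turn": [0, 0, 0], "gripper": 0},
  ],
)

```text
time_s: 7.0
position: [0.5404, -0.0745, 0.0853]
tool_rot: [[0.989, 0.145, 0.01], [0.146, -0.989, -0.006], [0.009, 0.008, -1.0]]
ft_force: [1.5, -12.4, 17.2]
grip_width: 0.0425
```

```bash
python3 - <<'E'
from fit import *
a,_=save('scene','s3');s=env.observe();print(s['position'],((s['position'][:2]-t)@R*1000).round(1),s['ft_force'])
cv2.imwrite('pics/c4.png',cv2.resize(a[110:290,150:400,::-1],None,fx=3,fy=3,interpolation=cv2.INTER_CUBIC))
E
```

```text
[ 0.54025296 -0.07370538  0.08533969] [  30.7 -128.4] [  2.11732719 -10.03470275  16.95229621]
```

View pics/c4.png

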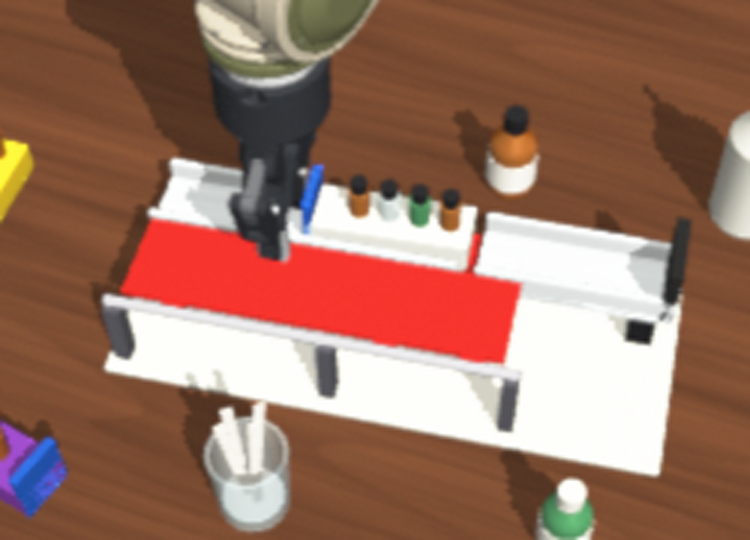

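The rack is on the move: its front is at the open gate (473,245) and the blade is down. I'll continue.

Emit:
step_arm(
  steps=[
    {"xyz": [0, -0.12, 0], "turn": [0, 0, 0], "gripper": 0},
    {"xyz": [0, -0.12, 0], "turn": [0, 0, 0], "gripper": 0},
    {"xyz": [0, -0.12, 0], "turn": [0, 0, 0], "gripper": 0},
    {"xyz": [0, -0.12, 0], "turn": [0, 0, 0], "gripper": 0},
    {"xyz": [0, -0.12, 0], "turn": [0, 0, 0], "gripper": 0},
    {"xyz": [0, -0.12, 0], "turn": [0, 0, 0], "gripper": 0},
    {"xyz": [0, -0.12, 0], "turn": [0, 0, 0], "gripper": 0},
    {"xyz": [0, -0.12, 0], "turn": [0, 0, 0], "gripper": 0},
    {"xyz": [0, -0.12, 0], "turn": [0, 0, 0], "gripper": 0},
    {"xyz": [0, -0.12, 0], "turn": [0, 0, 0], "gripper": 0},
  ],
)

```text
time_s: 7.88
position: [0.5335, -0.0268, 0.0854]
tool_rot: [[0.989, 0.146, 0.011], [0.146, -0.989, -0.006], [0.01, 0.007, -1.0]]
ft_force: [1.3, -13.4, 18.2]
grip_width: 0.0431
```

Emit:
step_arm(
  steps=[
    {"xyz": [0, -0.12, 0], "turn": [0, 0, 0], "gripper": 0},
    {"xyz": [0, -0.12, 0], "turn": [0, 0, 0], "gripper": 0},
    {"xyz": [0, -0.12, 0], "turn": [0, 0, 0], "gripper": 0},
    {"xyz": [0, -0.12, 0], "turn": [0, 0, 0], "gripper": 0},
    {"xyz": [0, -0.12, 0], "turn": [0, 0, 0], "gripper": 0},
    {"xyz": [0, -0.12, 0], "turn": [0, 0, 0], "gripper": 0},
    {"xyz": [0, -0.12, 0], "turn": [0, 0, 0], "gripper": 0},
    {"xyz": [0, -0.12, 0], "turn": [0, 0, 0], "gripper": 0},
    {"xyz": [0, -0.12, 0], "turn": [0, 0, 0], "gripper": 0},
    {"xyz": [0, -0.12, 0], "turn": [0, 0, 0], "gripper": 0},
  ],
)

```text
time_s: 8.72
position: [0.5266, 0.021, 0.0853]
tool_rot: [[0.989, 0.146, 0.011], [0.146, -0.989, -0.005], [0.01, 0.007, -1.0]]
ft_force: [1.1, -14.2, 18.7]
grip_width: 0.0427
```

Emit:
step_arm(
  steps=[
    {"xyz": [0, -0.12, 0], "turn": [0, 0, 0], "gripper": 0},
    {"xyz": [0, -0.12, 0], "turn": [0, 0, 0], "gripper": 0},
    {"xyz": [0, -0.12, 0], "turn": [0, 0, 0], "gripper": 0},
    {"xyz": [0, -0.12, 0], "turn": [0, 0, 0], "gripper": 0},
    {"xyz": [0, -0.12, 0], "turn": [0, 0, 0], "gripper": 0},
    {"xyz": [0, -0.12, 0], "turn": [0, 0, 0], "gripper": 0},
    {"xyz": [0, -0.05, 0], "turn": [0, 0, 0], "gripper": 0},
    {"xyz": [0, -0.05, 0], "turn": [0, 0, 0], "gripper": 0},
  ],
)

```text
time_s: 9.38
position: [0.5217, 0.0537, 0.0853]
tool_rot: [[0.989, 0.146, 0.01], [0.146, -0.989, -0.004], [0.01, 0.006, -1.0]]
ft_force: [2.6, -15.0, 18.8]
grip_width: 0.0426
```

Emit:
step_arm(
  steps=[
    {"xyz": [0, -0.04, 0], "turn": [0, 0, 0], "gripper": 0},
    {"xyz": [0, -0.04, 0], "turn": [0, 0, 0], "gripper": 0},
    {"xyz": [0, -0.04, 0], "turn": [0, 0, 0], "gripper": 0},
  ],
)

```text
time_s: 9.63
position: [0.521, 0.0584, 0.0853]
tool_rot: [[0.989, 0.146, 0.01], [0.146, -0.989, -0.004], [0.01, 0.006, -1.0]]
ft_force: [2.0, -11.1, 20.7]
grip_width: 0.0425
```

Emit:
step_arm(
  steps=[
    {"xyz": [0, -0.04, 0], "turn": [0, 0, 0], "gripper": 0},
    {"xyz": [0, -0.04, 0], "turn": [0, 0, 0], "gripper": 0},
    {"xyz": [0, -0.04, 0], "turn": [0, 0, 0], "gripper": 0},
  ],
)

```text
time_s: 9.88
position: [0.5203, 0.0632, 0.0853]
tool_rot: [[0.989, 0.146, 0.01], [0.146, -0.989, -0.004], [0.01, 0.005, -1.0]]
ft_force: [1.4, -10.2, 20.4]
grip_width: 0.0428
```

Emit:
step_arm(
  steps=[
    {"xyz": [0, -0.04, 0], "turn": [0, 0, 0], "gripper": 0},
    {"xyz": [0, -0.04, 0], "turn": [0, 0, 0], "gripper": 0},
  ],
)

```text
time_s: 10.05
position: [0.5201, 0.0652, 0.0854]
tool_rot: [[0.989, 0.147, 0.011], [0.147, -0.989, -0.007], [0.009, 0.008, -1.0]]
ft_force: [1.8, -28.5, 21.0]
grip_width: 0.0422
```

Emit:
step_arm(
  steps=[
    {"xyz": [0, -0.03, 0], "turn": [0, 0, 0], "gripper": 0},
    {"xyz": [0, -0.03, 0], "turn": [0, 0, 0], "gripper": 0},
  ],
)

```text
time_s: 10.22
position: [0.52, 0.0655, 0.0855]
tool_rot: [[0.989, 0.148, 0.011], [0.148, -0.989, -0.011], [0.009, 0.012, -1.0]]
ft_force: [2.1, -40.9, 20.4]
grip_width: 0.0431
```

```bash
python3 - <<'E'
from fit import *
a,_=save('scene','s4');b,_=save('top','t4');s=env.observe();print(s['position'],((s['position'][:2]-t)@R*1000).round(1),s['ft_force'])
A=cv2.resize(a[130:240,250:400,::-1],(600,440),interpolation=cv2.INTER_CUBIC);cv2.imwrite('pics/c5.png',A)
E
```

```text
[0.52008528 0.06541114 0.08551202] [31.  12.2] [  1.5304399  -33.96639519  20.29180082]
```

View pics/c5.png

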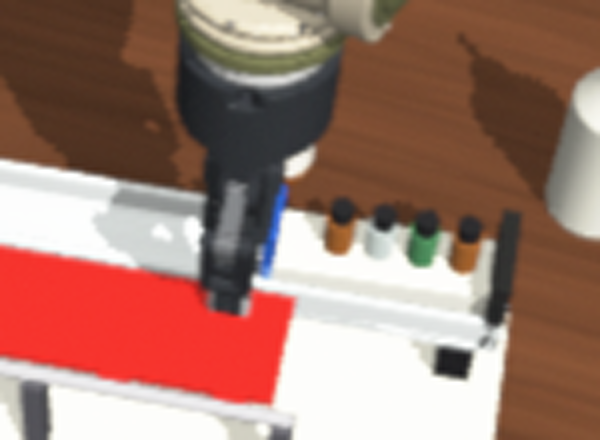

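The force rose to about 40 N and the rack front sits on the black stop (495,260), so the rack is home. I'll back off along the chute while still holding the plate, then lift.

Emit:
step_arm(
  steps=[
    {"xyz": [0, 0.03, 0], "turn": [0, 0, 0], "gripper": 0},
    {"xyz": [0, 0.03, 0], "turn": [0, 0, 0], "gripper": 0},
    {"xyz": [0, 0.03, 0], "turn": [0, 0, 0], "gripper": 0},
    {"xyz": [0, 0.03, 0], "turn": [0, 0, 0], "gripper": 0},
    {"xyz": [0, 0.05, 0], "turn": [0, 0, 0], "gripper": 0},
    {"xyz": [0, 0.05, 0], "turn": [0, 0, 0], "gripper": 0},
    {"xyz": [0, 0.1, 0], "turn": [0, 0, 0], "gripper": 0},
    {"xyz": [0, 0.1, 0], "turn": [0, 0, 0], "gripper": 0},
    {"xyz": [0, 0.1, 0], "turn": [0, 0, 0], "gripper": 0},
    {"xyz": [0, 0.1, 0], "turn": [0, 0, 0], "gripper": 0},
    {"xyz": [0, 0.1, 0], "turn": [0, 0, 0], "gripper": 0},
    {"xyz": [0, 0.1, 0], "turn": [0, 0, 0], "gripper": 0},
    {"xyz": [0, 0.1, 0], "turn": [0, 0, 0], "gripper": 0},
    {"xyz": [0, 0.1, 0], "turn": [0, 0, 0], "gripper": 0},
    {"xyz": [0, 0, 0], "turn": [0, 0, 0], "gripper": 0},
  ],
)

```text
time_s: 11.57
position: [0.5239, 0.0316, 0.0852]
tool_rot: [[0.989, 0.146, 0.007], [0.146, -0.989, 0.002], [0.007, -0.001, -1.0]]
ft_force: [-1.3, 9.4, 24.7]
grip_width: 0.0429
```

```bash
python3 - <<'E'
from fit import *
a,_=save('scene','s5');s=env.observe();print(s['position'],((s['position'][:2]-t)@R*1000).round(1),s['ft_force'])
for f in('s4','s5'):
    m=blue(np.load(f'pics/{f}.npz')['im'])[165:210,300:335];y,x=np.nonzero(m);print(f,len(x),x.max()+300,x.mean()+300,y.min()+165)
A=cv2.resize(a[130:240,250:400,::-1],(600,440),interpolation=cv2.INTER_CUBIC);cv2.imwrite('pics/c6.png',A)
E
```

```text
[0.5238837  0.03161099 0.08517978] [ 29.9 -21.8] [-1.6151316   8.19165343 25.12195716]
s4 45 321 318.06666666666666 176
s5 53 321 317.8867924528302 176
```

View pics/c6.png

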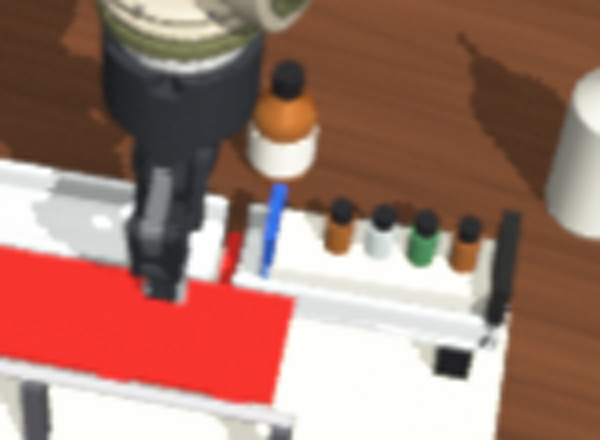

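The rack stayed home with its blue plate at (273,230), the gate is still down, and the finger is behind the blade's plane. Now I'll lift slowly so the gate follows.

Emit:
step_arm(
  steps=[
    {"xyz": [0, 0, -0.1], "turn": [0, 0, 0], "gripper": 0},
    {"xyz": [0, 0, -0.1], "turn": [0, 0, 0], "gripper": 0},
    {"xyz": [0, 0, -0.1], "turn": [0, 0, 0], "gripper": 0},
    {"xyz": [0, 0, -0.1], "turn": [0, 0, 0], "gripper": 0},
    {"xyz": [0, 0, -0.1], "turn": [0, 0, 0], "gripper": 0},
    {"xyz": [0, 0, -0.1], "turn": [0, 0, 0], "gripper": 0},
    {"xyz": [0, 0, -0.1], "turn": [0, 0, 0], "gripper": 0},
    {"xyz": [0, 0, -0.1], "turn": [0, 0, 0], "gripper": 0},
    {"xyz": [0, 0, -0.2], "turn": [0, 0, 0], "gripper": 0},
    {"xyz": [0, 0, -0.4], "turn": [0, 0, 0], "gripper": 0},
    {"xyz": [0, 0, -0.7], "turn": [0, 0, 0], "gripper": 0},
    {"xyz": [0, 0, -0.7], "turn": [0, 0, 0], "gripper": 0},
    {"xyz": [0, 0, -0.7], "turn": [0, 0, 0], "gripper": 0},
    {"xyz": [0, 0, -0.7], "turn": [0, 0, 0], "gripper": 0},
    {"xyz": [0, 0.7, 0], "turn": [0, 0, 0], "gripper": 0},
    {"xyz": [0, 0.7, 0], "turn": [0, 0, 0], "gripper": 0},
    {"xyz": [0, 0.7, 0], "turn": [0, 0, 0], "gripper": 0},
    {"xyz": [0, 0.7, 0], "turn": [0, 0, 0], "gripper": 0},
    {"xyz": [0, 0, 0], "turn": [0, 0, 0], "gripper": 0},
    {"xyz": [0, 0, 0], "turn": [0, 0, 0], "gripper": 0},
  ],
)

```text
time_s: 13.28
position: [0.5381, -0.0814, 0.2504]
tool_rot: [[0.99, 0.144, -0.001], [0.144, -0.99, 0.0], [-0.001, -0.001, -1.0]]
ft_force: [0.6, 0.9, 0.5]
grip_width: 0.0429
```

```bash
python3 - <<'E'
from fit import *
a,_=save('scene','s6');b,_=save('top','t6');s=env.observe();print(s['time_s'],s['position'],s['ft_force'],np.abs(s['qvel']).max())
for f in('s4','s5','s6'):
    m=blue(np.load(f'pics/{f}.npz')['im'])[165:210,300:335];y,x=np.nonzero(m);print(f,len(x),x.max()+300,x.mean()+300,y.min()+165)
m=blue(b);m[:225]=0;m[270:]=0;m[:,:220]=0;m[:,280:]=0;y,x=np.nonzero(m);print('top blue',len(x),((onz('top',[[x.mean(),y.mean()]],.091)[:,:2]-t)@R*1000).round(1) if len(x) else '','expect y 23.5')
A=cv2.resize(a[110:290,150:400,::-1],None,fx=3,fy=3,interpolation=cv2.INTER_CUBIC);cv2.imwrite('pics/c7.png',A)
E
```

```text
13.3833 [ 0.53807985 -0.07981859  0.25062979] [ 0.93097017 -1.15101898  0.17914396] 0.7272225828645535
s4 45 321 318.06666666666666 176
s5 53 321 317.8867924528302 176
s6 52 321 317.9230769230769 176
top blue 38 [[ 1.6 23.3]] expect y 23.5
```

View pics/c7.png

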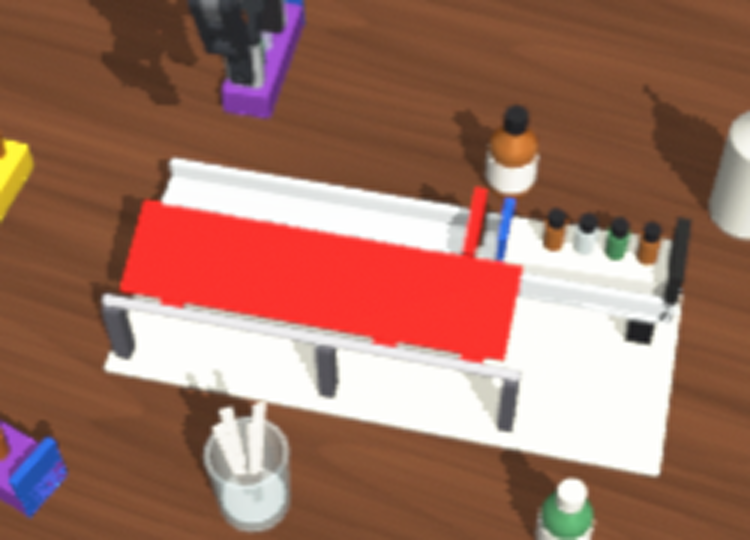

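The gate is fully up at (476,220) and clear of the blue plate at (507,230). The rack is against the stop, and the bottles and glass are in place. Handing in.

```bash
python3 -c "
from rig import order
print(order.close_job())"
```

```text
the job is handed in; nothing more can be done
None
```

The rack is home against the black end stop and the red gate has sprung up fully behind it. I handed the job in at about 13.4 s of the 48 s allowed.

**What I did:** One fingertip pressed the red plate to its hard stop at about 20 N. The other finger pushed the blue plate along the chute until the force along the chute rose to 35–40 N at the stop. Still holding the plate down, I backed off 34 mm along the chute, then lifted slowly.

**Last checks:**
- **Rack:** the top view puts the blue plate at chute y = 23.3 mm, against 23.5 mm expected at home. It did not move when I let go.
- **Gate:** the final picture shows the blade back at its shut position with a visible gap to the rack.
- **Bystanders:** the amber bottle, green bottle and glass of strips stand where they were. The wash bottle, only partly in that picture, looks unmoved.
- **Robot:** it is clear of everything, with wrist force near zero.

**Disagreements:** The blade-top point lay about 4 mm off my chute fit sideways. The tool also drifted 2–3 mm sideways during the push. Neither affected the result.

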